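# Start the clamp screw of a plaster-mould clamp

### The arm

A 6-joint arm with a two-finger parallel gripper is mounted at the origin on the work surface. World frame = base frame: x ahead of the robot, y to its left, z up, the work surface at z = 0. Lengths are in mm, angles in degrees, forces in N, time in s.
With the tool pointing down it reaches from about 275 to 825 mm from the base axis. Payload 4.9 kg.
Tool frame: the origin (TCP) lies on the centre line of the jaws, within the pads' length; the fingertips stand 19 mm ahead of it and the grasp point (between the pads) is the TCP; z points along the fingers, y is the line along which they close (so a half turn about z gives the same grasp; the last joint's range is limited). The gripper opens to 85 mm and grips with 20 to 120 N. Pads are 22 mm wide; open, the fingers measure 114 mm over their backs; the gripper's body (76 mm by 85 mm) begins 54 mm behind the grasp point. The pads swing forward as they close: fully open they stand 13 mm farther back than shut.
Start: joints at [-79.366, 18.69, -11.035, 60.275, 0, 82.311], TCP at [172.919, -522.128, 214.781] pointing down, gripper open.
Joint ranges: [-152.03, 152.03], [-55.5, 102.48], [-74.3, 77.21], [-110.64, 120.58], [-84.22, 78.4], [-180, 180]. Speed limits (degrees/s): [147.25, 147.25, 180, 180, 180, 180].

### API

Orientations are given as [roll, pitch, yaw] about the fixed x, y, z axes, in that order (R = Rz(yaw) Ry(pitch) Rx(roll)).
In Python, from plant import env, read_camera gives the robot as it stands.
- The arm moves only by the tool carry_out, never from a script. Its argument "moves" is a list of rows, each a list of 3 entries, a list of its own where there are three numbers: the shift along the tool's x, y, z normalised to -1 to 1, where 1 is 0.2 m, then the turn, a rotation vector about the tool's x, y, z normalised to -1 to 1, where 1 is pi/4 rad, then the closure, from 0 (fully open) to 1 (shut). A call has exactly 5 rows; each row shifts and turns the commanded pose from where the row before left it, along the tool's axes as they then stand; what a row does not reach is not made up. A row lasts 1/8 s, in which the tool goes at most 62.5 mm and 10.7 degrees, less where a joint would pass 70% of its speed; a pose out of reach is approached as far as the arm can. A call with a number of a shift or a turn outside -1 to 1 is refused whole. A call with a gripper value outside its range is refused whole. The fingers move at their own pace and stop on an object; "force" is the grip in N (left out, the last holds). Time passes only in rows, so rows that do not move let the fingers close, or fill a call up. It gives the time, the measured TCP pose, the force, the opening and the grip force at its end, in the units of the state.
- env.read_state(): the state, without advancing time (a new reading comes with each control period).
- read_camera(name): name is "side" or "top"; returns a dict with "image" (420x560x3 uint8, red, green, blue), "K" (3x3 intrinsics, pixels), "camera_from_world" (4x4, takes a point from world to camera coordinates). Camera axes: x right, y up, looking along -z (the intrinsics and any distortion apply to the point x, -y, -z); pixel columns grow to the right and rows downward; lengths in mm; the calibration is good to about 2 mm. A picture is of the moment at which its call begins. There is no depth.
- env.sign_off(): hands the job in; it is judged then, once.
The state is a dict: "clock": time; "joint_pos": joint angles; "qvel": joint speeds; "joint_torque": joint torques, N m; "tcp_pos": TCP position; "eef_rot": TCP orientation; "ft_force": force on the tool from outside, world axes, zero at the start; "wrist_torque": the same for the moment, N m; "finger_gap": finger opening in mm; "gripper_force": force on a finger pad.
Only numpy, scipy, OpenCV 4.12 (cv2) and the standard library are available. Lean on these libraries where they do the work, as an engineer would, in place of code of your own. Each camera call takes 0.05 s, during which the arm holds its last target. There are 200 camera calls.

### The job

Start the coarse screw of the plaster-mould clamp without crossing its thread: turn its key-shaped head backward (anticlockwise from above) until the screw drops into the start of its thread, then turn it forward (clockwise) one full turn from there, and no further. Finish while still gripping the head, holding the screw still in its started place; do not let go, and leave the pottery and the spatula near the clamp alone.

Things in the scene. Friction and masses are not known exactly. Their poses are not given: they have to be found in the camera images.
- clamp: Grey mould clamp fixed on the table: base plate 150 x 240 x 15 mm with a white plaster mould on it, two steel pillars (at y = +-95 mm, topped by nuts up to 140 mm high) and a cross-beam 50 mm wide along y, top 130 mm high. On the middle of the beam a round dark steel boss, 48 mm in diameter, top 150 mm high. Origin: middle of the base's underside, on the screw's axis; z up, y along the beam. It does not move
- screw_grip (a point): Centre of the screw's head: an upright flat steel key plate 80 mm long, 12 mm thick, 34 mm high, on the vertical axis of the screw; its centre starts about 199 mm above the table. x axis along its 80 mm length, y across its thickness, z up. It looks the same after half a turn. Below the plate is a free neck 12 mm in diameter and 14 mm long, then the 24 mm shank, which goes down into the boss. The screw and handle weigh about 0.65 kg
- screw (a joint): Turn of the screw (rad), grows forward = clockwise from above and counts on over full turns; at 0 the key plate lies along the clamp's x. It starts between 1.5 and 2.1. The thread starts at an unknown angle: the drop comes 0.8 to 2.8 rad backward from the start, and a stop follows about 0.5 rad farther back. Turned forward before the drop, the crossed thread binds after 0.4 to 2.6 rad and must not be forced. Turning takes only about 0.02 N m; it stays where it is left
- feed (a joint): How far the screw has sunk (m, down positive). 0 at the start, riding on the end of the thread; it sinks 0.008 at the drop and a further 0.008 for each forward turn (about 0.016 after the one turn), with about 1 mm of play. The screw sinks by its own weight only when it is free to slide down: a firm grip holds it up. It is captive and cannot be lifted out; one turn and about 0.4 more after the drop it is at its end
- vase: Bystander: dark red knobbly vase, 150 mm tall, 90 mm across, standing beside the clamp; origin under its centre
- bowl: Bystander: sand-coloured knobbly bowl, 80 mm tall, 100 mm across, standing beside the clamp; origin under its centre
- spatula: Bystander: wooden modelling spatula, 185 mm long, 24 mm wide, lying beyond the clamp; origin under its middle

How it is judged:
By the outcome, as a careful person would: the job done as asked, in the order asked, and still so for the second after the job is handed in, while the arm keeps its last pose, push and grip.
It also fails if it takes over 72 s, if anything falls off the work surface, if the arm or the gripper's body presses on something with over 40 N, if the wrist force passes 120 N, or if a joint passes its speed limit or range.

## Working session

There is one attempt and no reset: what is moved stays moved. The work goes in short steps, Python scripts to look and compute and a tool call to move; the robot and the scene stay as the last step left them, time stands still between calls to the robot, and variables do not carry over. Pictures are saved under pics/ and viewed, at most 10 in all, crops included, and the job is handed in when it is done.

Besides the shell and the picture viewer there is one more tool, called after "Request:" as name([rows], argument=value, ...), one row to a line, values as JSON. carry_out: Moves the arm, as the interface text tells. Its arguments: {"type":"object","properties":{"moves":{"type":"array","items":{"type":"array"}},"force":{"type":"number"}},"required":["moves"]}

```bash
mkdir -p pics; ls
python3 - <<'E'
from plant import env, read_camera
import cv2
for n in ("side","top"):
    d=read_camera(n); cv2.imwrite(f"pics/{n}0.png",d["image"][:,:,::-1]); print(n,d["K"].tolist(),d["camera_from_world"].round(4).tolist(), [k for k in d])
print(env.read_state())
E
```

```text
pics
side [[485.3060739986124, 0.0, 279.65056725162276], [0.0, 485.3060739986124, 211.41393138419718], [0.0, 0.0, 1.0]] [[0.9718, -0.2347, -0.0236, -589.5699], [0.1528, 0.55, 0.8211, -240.6563], [-0.1797, -0.8015, 0.5703, -1146.1082], [0.0, 0.0, 0.0, 1.0]] ['image', 'K', 'camera_from_world']
top [[523.7469155772595, 0.0, 277.04372053899687], [0.0, 523.7469155772595, 206.40721516579205], [0.0, 0.0, 1.0]] [[0.0145, -0.9998, -0.0139, 83.0912], [0.9861, 0.012, 0.1656, -630.8836], [-0.1654, -0.0161, 0.9861, -1401.8688], [0.0, 0.0, 0.0, 1.0]] ['image', 'K', 'camera_from_world']
{'clock': 0.1, 'joint_pos': array([-7.93653844e+01,  1.87271629e+01, -1.10843410e+01,  6.02760088e+01,
       -6.72685334e-05,  8.23113203e+01]), 'qvel': array([ 0.01615984, -0.07120788,  0.12179656, -0.03340547,  0.12962318,
        0.00115295]), 'joint_torque': array([ 1.74076467e-03, -4.44240403e+01,  2.63037229e+01,  7.87493598e-03,
       -5.62842717e-05, -7.68519381e-07]), 'tcp_pos': array([ 172.82252784, -521.57698583,  214.1003033 ]), 'eef_rot': array([-1.79913265e+02, -1.16416857e-02,  1.83232866e+01]), 'ft_force': array([ 0.36292083,  0.23120162, -0.24516039]), 'wrist_torque': array([-0.01011991,  0.0670341 , -0.03460929]), 'gripper_force': 0.0, 'finger_gap': 85.582966688867}
```

View pics/side0.png

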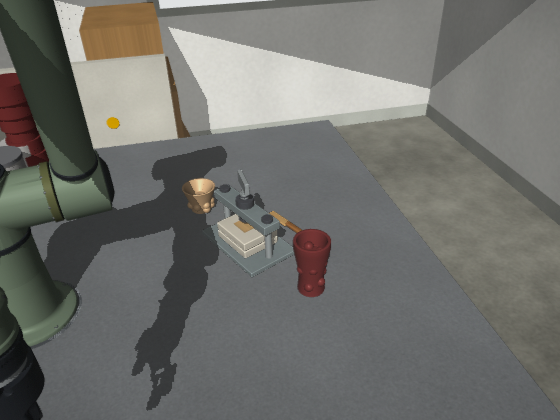

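View pics/top0.png

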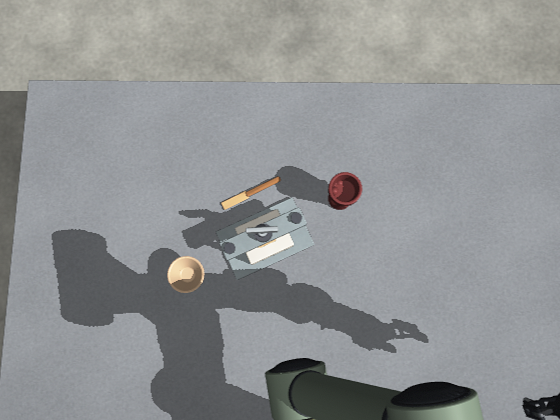

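The side view shows the plate at about (243,185) over the boss, bowl at (200,193), vase at (311,262). The top view shows the clamp at about (263,231), nuts at (229,248) and (295,217), and the key plate from about (246,230) to (278,229).

```bash
cat > h.py <<'E'
import numpy as np, cv2
from plant import env, read_camera
def ray(d,u,v):
    K=d["K"];T=d["camera_from_world"];R=T[:3,:3];t=T[:3,3]
    c=np.linalg.inv(K)@[u,v,1]; return -R.T@t, R.T@np.array([c[0],-c[1],-c[2]])
def onz(d,u,v,z):
    o,r=ray(d,u,v); return (o+r*(z-o[2])/r[2])
def proj(d,p):
    T=d["camera_from_world"];c=T[:3,:3]@p+T[:3,3]; q=d["K"]@[c[0],-c[1],-c[2]]; return q[:2]/q[2]
E
python3 - <<'E'
from h import *
t=read_camera("top"); s=read_camera("side")
for z,p in ((140,(229,248)),(140,(295,217)),(216,(246,230)),(216,(278,229)),(80,(186,272)),(150,(346,190))): print(p,onz(t,*p,z).round(0))
c=cv2.resize(t["image"][185:275,203:323],None,fx=5,fy=5,interpolation=cv2.INTER_CUBIC)
e=cv2.resize(s["image"][160:220,210:290],(600,450),interpolation=cv2.INTER_CUBIC)
cv2.imwrite("pics/c1.png",c[:,:,::-1]);cv2.imwrite("pics/c2.png",e[:,:,::-1])
E
```

```text
(229, 248) [505. 212. 140.]
(295, 217) [588.  43. 140.]
(246, 230) [543. 164. 216.]
(278, 229) [546.  86. 216.]
(186, 272) [444. 332.  80.]
(346, 190) [659. -89. 150.]
```

View pics/c1.png

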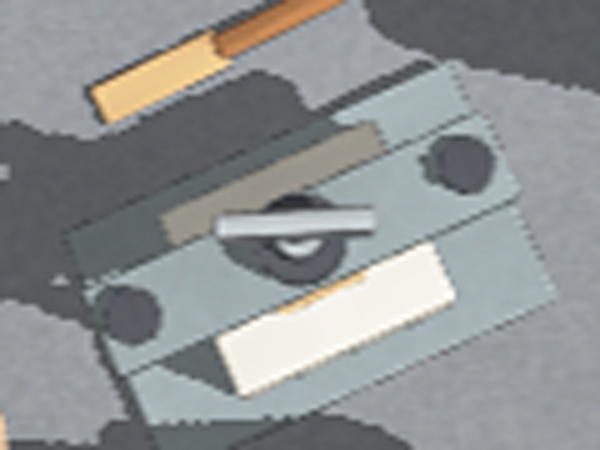

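View pics/c2.png

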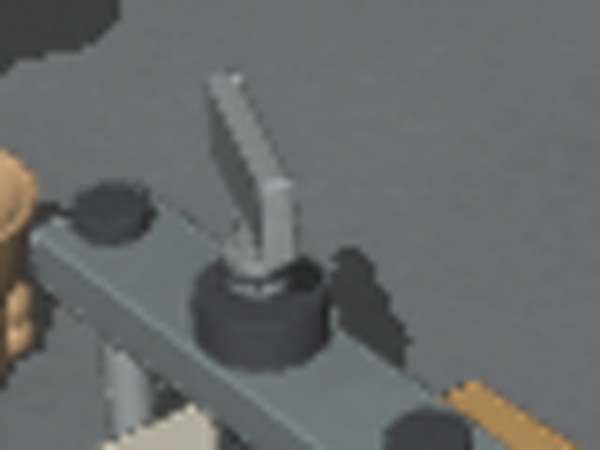

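The top crop shows nuts at image (229.2,248.2) and (296.2,217.6), the boss at (262,233) and the plate's top face centre at about (262.2,229), lying almost along world y. The side crop shows the plate's top face from (240,170) to (247.3,184.4). The nut spacing comes out at 188 mm against 190 mm given, and the plate angle is about 2.0 rad, which fits. I'll triangulate and set out.

Run:
```python
from h import *
t=read_camera("top"); s=read_camera("side")
n1,n2=onz(t,229.2,248.2,140),onz(t,296.2,217.6,140); print("nuts",n1,n2,(n1+n2)/2,np.linalg.norm(n1-n2))
print("boss",onz(t,262,233,150))
a,b=onz(t,246.4,229.5,216),onz(t,278,228.6,216); print("plate",a,b,(a+b)/2,np.degrees(np.arctan2(*(a-b)[1::-1])))
o1,r1=ray(t,262.2,229);o2,r2=ray(s,243.5,177.5)
k=np.linalg.lstsq(np.c_[r1,-r2],o2-o1,rcond=None)[0]; print("tri",o1+k[0]*r1,o2+k[1]*r2)
```

```text
nuts [504.37077361 211.90701965 140.        ] [586.26166064  39.88733489 140.        ] [545.31621713 125.89717727 140.        ] 190.51742524968486
boss [543.71374438 127.60234644 150.        ]
plate [544.19881172 163.01996449 216.        ] [547.40667644  85.73284099 216.        ] [545.80274408 124.37640274 216.        ] 92.37674357859754
tri [546.45764522 124.55855256 211.69213545] [548.10476896 124.45009239 211.89050012]
```

Request:
carry_out([
  [[0.185,-0.166,-0.1],[0,0,0],0],
  [[0.185,-0.166,-0.1],[0,0,0],0],
  [[0.185,-0.166,-0.1],[0,0,0],0],
  [[0.185,-0.166,-0.1],[0,0,0],0],
  [[0.185,-0.166,-0.1],[0,0,0],0],
], force=30)

```text
clock: 0.92
tcp_pos: [296.9, -305.0, 315.5]
eef_rot: [180.0, -0.0, 18.3]
ft_force: [0.5, -0.7, -0.4]
finger_gap: 85.8
gripper_force: 0.0
```

Request:
carry_out([
  [[0.185,-0.166,0],[0,0,0],0],
  [[0.185,-0.166,0],[0,0,0],0],
  [[0.185,-0.166,0],[0,0,0],0],
  [[0.185,-0.166,0],[0,0,0],0],
  [[0.185,-0.166,0],[0,0,0],0],
])

```text
clock: 1.55
tcp_pos: [420.4, -89.1, 315.0]
eef_rot: [180.0, -0.0, 18.3]
ft_force: [0.4, -0.8, 0.2]
finger_gap: 85.4
gripper_force: 0.0
```

Request:
carry_out([
  [[0.185,-0.166,0],[0,0,0],0],
  [[0.185,-0.166,0],[0,0,0],0],
  [[0.185,-0.166,0],[0,0,0],0],
  [[0.185,-0.166,0],[0,0,0],0],
  [[0.185,-0.166,0],[0,0,0],0],
])

```text
clock: 2.17
tcp_pos: [543.9, 126.7, 314.8]
eef_rot: [180.0, -0.0, 18.3]
ft_force: [0.8, -0.8, -0.1]
finger_gap: 85.4
gripper_force: 0.0
```

Request:
carry_out([
  [[0,0,0],[0,0,-0.22],0],
  [[0,0,0],[0,0,-0.22],0],
  [[0,0,0],[0,0,-0.22],0],
  [[0,0,0],[0,0,-0.22],0],
  [[0,0,0],[0,0,-0.22],0],
])

```text
clock: 2.8
tcp_pos: [543.1, 125.1, 314.6]
eef_rot: [-180.0, 0.0, 68.2]
ft_force: [-0.2, -0.6, -0.2]
finger_gap: 85.4
gripper_force: 0.0
```

Request:
carry_out([
  [[0,0,0],[0,0,-0.18],0],
  [[0,0,0],[0,0,-0.18],0],
  [[0,0,0],[0,0,-0.18],0],
  [[0,0,0],[0,0,0],0],
  [[0,0,0],[0,0,0],0],
])

```text
clock: 3.42
tcp_pos: [543.2, 125.1, 314.7]
eef_rot: [-180.0, 0.0, 92.0]
ft_force: [-0.2, 0.7, 0.3]
finger_gap: 85.2
gripper_force: 0.0
```

Request:
carry_out([
  [[0,0.011,0.14],[0,0,0],0],
  [[0,0,0.14],[0,0,0],0],
  [[0,0,0.14],[0,0,0],0],
  [[0,0,0.145],[0,0,0],0],
  [[0,0,0],[0,0,0],0.5],
])

```text
clock: 4.05
tcp_pos: [543.6, 125.0, 199.8]
eef_rot: [-179.7, 0.0, 92.1]
ft_force: [-0.4, -0.0, -0.3]
finger_gap: 70.1
gripper_force: 0.0
```

Request:
carry_out([
  [[0,0,0],[0,0,0],0.81],
  [[0,0,0],[0,0,0],0.81],
  [[0,0,0],[0,0,0],0.81],
  [[0,0,0],[0,0,0],0.81],
  [[0,0,0],[0,0,0],0.81],
])

```text
clock: 4.68
tcp_pos: [545.5, 125.2, 202.0]
eef_rot: [180.0, -0.0, 92.1]
ft_force: [-0.3, 0.1, 0.7]
finger_gap: 16.4
gripper_force: 0.0
```

Run:
```python
from h import *
s=read_camera("side");t=read_camera("top")
e=cv2.resize(s["image"][140:220,200:300],(500,400),interpolation=cv2.INTER_CUBIC)
cv2.imwrite("pics/d1.png",e[:,:,::-1])
st=env.read_state();print(st["finger_gap"],st["gripper_force"],st["ft_force"],st["joint_pos"])
```

```text
16.132180241998437 0.0 [-0.31986622  0.38563589  0.16818551] [ 5.36746185e+00  2.02027175e+01 -1.07977431e+01  5.89965441e+01
  9.16707253e-04  9.32470570e+01]
```

View pics/d1.png

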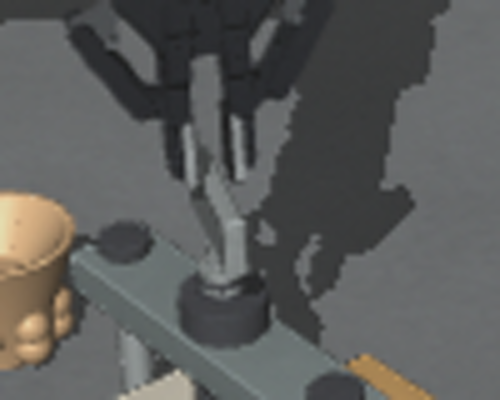

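The crop shows the plate between the two pads, with the fingertips ending at about (187,178) and (240,178). That looks higher than I expected, so I'll check it by projection.

Run:
```python
from h import *
s=read_camera("side")
f=lambda p:((proj(s,np.array(p,float))-[200,140])*5).round(0)
for z in (150,183,202,216): print(z,f((537,125,z)),f((553,125,z)))
print("plate ends top",f((544,163,216)),f((547,86,216)),"bottom near",f((547,86,182)), "boss",f((545,125,150)))
```

```text
150 [204. 293.] [234. 288.]
183 [200. 239.] [230. 234.]
202 [197. 207.] [228. 202.]
216 [195. 183.] [226. 179.]
plate ends top [196. 145.] [228. 219.] bottom near [233. 278.] boss [219. 291.]
```

Run:
```python
from h import *
s=read_camera("side")
e=cv2.resize(s["image"][150:210,220:270],(500,600),interpolation=cv2.INTER_NEAREST)
e=np.clip(e.astype(float)*1.8,0,255).astype(np.uint8)
cv2.imwrite("pics/d2.png",e[:,:,::-1])
```

```text
(no output)
```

View pics/d2.png

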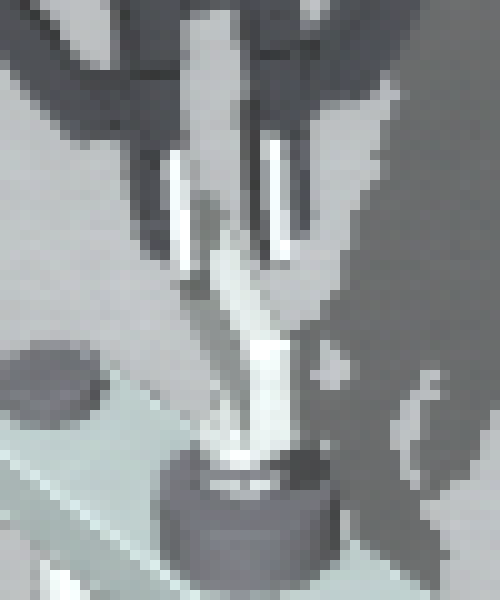

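Both fingertips end near image row 176, where I expected about 188, so the gripper looks either about 33 mm high or about 50 mm too far in y. I'll check in the top view.

Run:
```python
from h import *
t=read_camera("top")
for p in ((545,125,202),(545,125,183),(545,175,202),(545,125,256),(545,125,350),(545,163,216),(547,86,216),(504,212,140),(586,40,140)): print(p,((proj(t,np.array(p,float))-[203,170])*5).round(0))
e=cv2.resize(t["image"][170:280,203:343],(700,550),interpolation=cv2.INTER_CUBIC)
e=np.clip(e.astype(float)*1.5,0,255).astype(np.uint8)
cv2.imwrite("pics/d3.png",e[:,:,::-1])
```

```text
(545, 125, 202) [296. 300.]
(545, 125, 183) [297. 305.]
(545, 175, 202) [195. 299.]
(545, 125, 256) [291. 287.]
(545, 125, 350) [282. 259.]
(545, 163, 216) [217. 296.]
(547, 86, 216) [374. 294.]
(504, 212, 140) [131. 392.]
(586, 40, 140) [466. 238.]
```

View pics/d3.png

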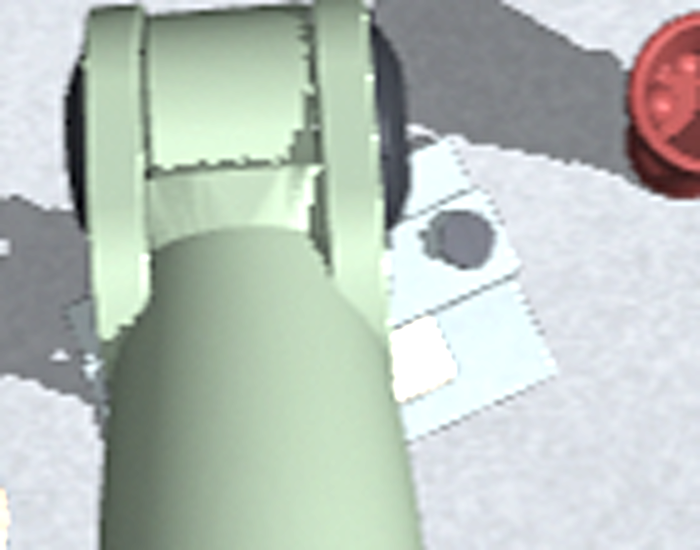

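The arm hides the gripper from above. I'll lower it 10 mm with the loose gap kept and look again from the side.

Request:
carry_out([
  [[0,0,0.025],[0,0,0],0.81],
  [[0,0,0.025],[0,0,0],0.81],
  [[0,0,0],[0,0,0],0.81],
  [[0,0,0],[0,0,0],0.81],
  [[0,0,0],[0,0,0],0.81],
])

```text
clock: 5.55
tcp_pos: [545.5, 125.2, 191.9]
eef_rot: [180.0, -0.0, 92.1]
ft_force: [0.2, 0.1, 0.3]
finger_gap: 16.4
gripper_force: 0.0
```

Run:
```python
from h import *
s=read_camera("side")
st=env.read_state();print(st["tcp_pos"],st["finger_gap"],st["gripper_force"],st["ft_force"])
cv2.imwrite("pics/full.png",s["image"][:,:,::-1])
for px in ((238.5,177.5),(247.5,176.2)):
  o,r=ray(s,*px)
  for y in (114,125,136,160): print(px,y,(o+r*(y-o[1])/r[1]).round(0))
e=cv2.resize(s["image"][140:200,215:275],(600,600),interpolation=cv2.INTER_NEAREST)
cv2.imwrite("pics/d4.png",np.clip(e.astype(float)*1.8,0,255).astype(np.uint8)[:,:,::-1])
```

```text
[545.55927152 125.20982422 191.94668648] 16.340024198883444 0.0 [-0.51894874  0.28710659  0.00899775]
(238.5, 177.5) 114 [534. 114. 220.]
(238.5, 177.5) 125 [536. 125. 214.]
(238.5, 177.5) 136 [537. 136. 207.]
(238.5, 177.5) 160 [540. 160. 193.]
(247.5, 176.2) 114 [557. 114. 220.]
(247.5, 176.2) 125 [559. 125. 214.]
(247.5, 176.2) 136 [560. 136. 207.]
(247.5, 176.2) 160 [564. 160. 193.]
```

View pics/d4.png

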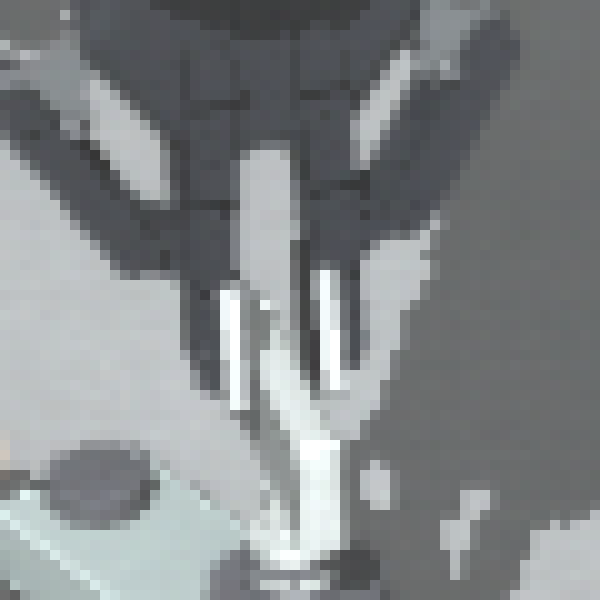

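Tips now end at about image row 181, with the plate between the pads. The image puts them near z = 208, while the state implies 173. I'll open past the 24 mm shank, lower to TCP 178, and close gently. The gap where the fingers stop will tell: 24 means the tips are on the shank, 16 means they are clear of it.

Request:
carry_out([
  [[0,0,0],[0,0,0],0.6],
  [[0,0,0],[0,0,0],0.6],
  [[0,0,0],[0,0,0],0.6],
  [[0,0,0.035],[0,0,0],0.6],
  [[0,0,0.035],[0,0,0],0.6],
], force=20)

```text
clock: 6.22
tcp_pos: [545.3, 125.2, 177.2]
eef_rot: [-180.0, 0.0, 92.1]
ft_force: [0.0, 0.1, -0.4]
finger_gap: 33.8
gripper_force: 0.0
```

Request:
carry_out([
  [[0,0,0],[0,0,0],0.7],
  [[0,0,0],[0,0,0],0.81],
  [[0,0,0],[0,0,0],0.81],
  [[0,0,0],[0,0,0],0.81],
  [[0,0,0],[0,0,0],0.81],
])

```text
clock: 6.85
tcp_pos: [545.5, 125.2, 177.9]
eef_rot: [180.0, 0.0, 92.1]
ft_force: [0.2, 0.5, 0.3]
finger_gap: 16.3
gripper_force: 0.0
```

Run:
```python
from h import *
s=read_camera("side")
st=env.read_state();print(st["tcp_pos"],st["finger_gap"],st["gripper_force"],st["ft_force"])
e=cv2.resize(s["image"][150:210,215:275],(600,600),interpolation=cv2.INTER_NEAREST)
cv2.imwrite("pics/d5.png",np.clip(e.astype(float)*1.8,0,255).astype(np.uint8)[:,:,::-1])
```

```text
[545.47362738 125.18954403 177.8809191 ] 16.502699468248586 0.0 [ 0.31359682 -0.38032903 -0.017121  ]
```

View pics/d5.png

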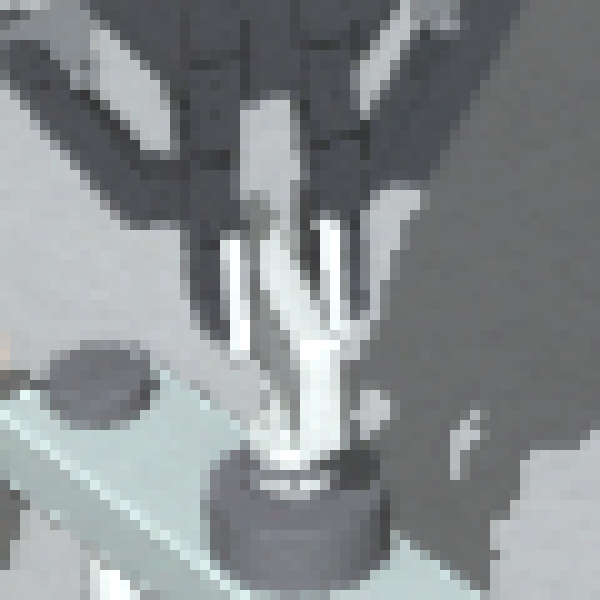

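The fingers closed to 16.4 mm, so they are clear of the shank. The picture shows the pads about 20 mm down over the plate, with tips at about image row 185.5. The true tips are therefore near z = 196. I'll lower a little more, set a loose gap, and set up a numeric check of plate height from the grey profile along vertical lines near the plate ends.

```bash
cat > prof.py <<'E'
from h import *
def run(yaw=None,c=(545.5,125)):
    s=read_camera("side"); st=env.read_state(); y=np.radians(st["eef_rot"][2] if yaw is None else yaw)
    g=cv2.cvtColor(s["image"],cv2.COLOR_RGB2GRAY).astype(np.float32)
    print("clk %.1f z %.1f yaw %.1f j6 %.1f gap %.1f"%(st["clock"],st["tcp_pos"][2],np.degrees(y),st["joint_pos"][5],st["finger_gap"]),"F",st["ft_force"].round(1),"T",st["wrist_torque"].round(2))
    zs=np.arange(228,156,-3)
    print("z  ",*["%3d"%z for z in zs])
    for sg in (1,-1):
        P=np.array([proj(s,np.array([c[0]+sg*34*np.cos(y),c[1]+sg*34*np.sin(y),z])) for z in zs],np.float32)
        print("end" ,*["%3d"%v for v in cv2.remap(g,P[:,:1],P[:,1:],cv2.INTER_LINEAR).ravel()])
    np.save("pics/s%.2f.npy"%st["clock"],s["image"])
run()
E
python3 prof.py
```

```text
clk 7.0 z 177.9 yaw 92.1 j6 93.2 gap 16.4 F [ 0.3 -0.3  0.6] T [-0.05  0.02  0.03]
z   228 225 222 219 216 213 210 207 204 201 198 195 192 189 186 183 180 177 174 171 168 165 162 159
end 102 103 104  93  73  68  64  66  71  70  75  74  74  72  71  72  75  76  75  74  75  87 108 104
end 120 126 127 129 130 147 147 137 133 132 136 137 135 135 134 132 113  67  82 107  67  65  66  66
```

Request:
carry_out([
  [[0,0,0.025],[0,0,0],0.83],
  [[0,0,0.02],[0,0,0],0.83],
  [[0,0,0],[0,0,-0.09],0.83],
  [[0,0,0],[0,0,-0.09],0.83],
  [[0,0,0],[0,0,-0.09],0.83],
])

```text
clock: 7.58
tcp_pos: [546.4, 124.6, 168.4]
eef_rot: [179.9, 0.1, 104.4]
ft_force: [2.8, -1.4, -2.3]
finger_gap: 14.6
gripper_force: 2.7
```

```bash
python3 prof.py
```

```text
clk 7.6 z 168.5 yaw 104.4 j6 80.9 gap 14.4 F [ 3.3 -0.  -1.9] T [-0.2  -0.62 -0.04]
z   228 225 222 219 216 213 210 207 204 201 198 195 192 189 186 183 180 177 174 171 168 165 162 159
end  39  39  39  38  41  41  41  42  43  41  41  40  40  43  42  43  43  43  45  47  50  63  96 106
end 105 112 119 107 102 132 147 130 130 126 125 128 129 129 130 131  87  42  43  44  55  65  65  64
```

Request:
carry_out([
  [[0,0,0],[0,0,-0.09],0.83],
  [[0,0,0],[0,0,-0.09],0.83],
  [[0,0,0],[0,0,-0.09],0.83],
  [[0,0,0],[0,0,0],0.83],
  [[0,0,0],[0,0,0],0.83],
])

```text
clock: 8.25
tcp_pos: [545.9, 125.1, 168.7]
eef_rot: [180.0, 0.0, 116.3]
ft_force: [3.8, -0.6, -1.6]
finger_gap: 14.1
gripper_force: 1.7
```

```bash
python3 prof.py
```

```text
clk 8.3 z 168.8 yaw 116.4 j6 69.0 gap 14.2 F [ 4.8  0.  -2.1] T [-0.17 -0.84 -0.05]
z   228 225 222 219 216 213 210 207 204 201 198 195 192 189 186 183 180 177 174 171 168 165 162 159
end  38  38  39  37  37  38  39  39  39  34  33  33  36  41  43  46  44  47  55  70 106 105 102 100
end  63  68  72  86 118 139 143 128 125 123 123 123 123 123 122 120  91  54  43  44  57  64  61  55
```

Request:
carry_out([
  [[-0.002,0.0045,0],[0,0,-0.09],0.82],
  [[0,0,0],[0,0,-0.09],0.82],
  [[0,0,0],[0,0,-0.09],0.82],
  [[0,0,0],[0,0,-0.09],0.82],
  [[0,0,0],[0,0,-0.09],0.82],
])

```text
clock: 8.93
tcp_pos: [546.4, 125.2, 168.9]
eef_rot: [-180.0, 0.0, 136.7]
ft_force: [2.9, -1.2, -1.7]
finger_gap: 15.4
gripper_force: 3.0
```

```bash
python3 prof.py
```

```text
clk 9.0 z 168.9 yaw 136.8 j6 48.5 gap 15.9 F [ 2.6  0.2 -0.7] T [ 0.02 -0.49 -0.02]
z   228 225 222 219 216 213 210 207 204 201 198 195 192 189 186 183 180 177 174 171 168 165 162 159
end  33  32  32  31  33  35  47  48  84 103 130 127 126 123 121  99 108 105 104 109 111 111 111 110
end  88  84  83  77  81 114 135 125 111 109 108 109 109 107 107 106 102  75  59  60  60  60  59  59
```

Request:
carry_out([
  [[0,0,0],[0,0,-0.09],0.82],
  [[0,0,0],[0,0,-0.09],0.82],
  [[0,0,0],[0,0,-0.09],0.82],
  [[0,0,0],[0,0,0],0.82],
  [[0,0,0],[0,0,0],0.82],
])

```text
clock: 9.6
tcp_pos: [546.1, 125.5, 168.8]
eef_rot: [180.0, -0.0, 148.7]
ft_force: [2.1, 0.7, 0.1]
finger_gap: 15.5
gripper_force: 0.7
```

```bash
python3 prof.py
```

```text
clk 9.7 z 168.8 yaw 148.8 j6 36.6 gap 15.4 F [1.4 0.4 0.7] T [ 0.11 -0.3   0.01]
z   228 225 222 219 216 213 210 207 204 201 198 195 192 189 186 183 180 177 174 171 168 165 162 159
end  36  39  47  73 109 119 134 136 136 136 134 134 132 133 132 116 102 112 108 109 110 110 111 111
end  82  63  60  59  64 126 140 152 127 123 123 121 119 119 119 122 121 108  60  60  60  60  60  60
```

Request:
carry_out([
  [[0,0,0],[0,0,-0.07],0.82],
  [[0,0,0],[0,0,-0.07],0.82],
  [[0,0,0],[0,0,-0.07],0.82],
  [[0,0,0],[0,0,-0.07],0.82],
  [[0,0,0],[0,0,0],0.82],
])

```text
clock: 10.28
tcp_pos: [546.2, 125.4, 168.8]
eef_rot: [180.0, -0.0, 161.4]
ft_force: [2.0, 0.3, 1.2]
finger_gap: 15.7
gripper_force: 0.6
```

```bash
python3 prof.py
```

```text
clk 10.3 z 168.8 yaw 161.4 j6 24.0 gap 15.3 F [0.9 0.3 0.8] T [ 0.17 -0.25 -0.06]
z   228 225 222 219 216 213 210 207 204 201 198 195 192 189 186 183 180 177 174 171 168 165 162 159
end 107 108 102 126 163 155 144 141 143 140 142 140 138 140 139  88  66  90 104 110 111 111 112 111
end  90  78  63  62  80 116 157 158 140 137 139 138 137 136 134 134 130  86  62  63  63  61  60  60
```

Request:
carry_out([
  [[0,0,0],[0,0,-0.07],0.82],
  [[0,0,0],[0,0,-0.07],0.82],
  [[0,0,0],[0,0,-0.07],0.82],
  [[0,0,0],[0,0,-0.07],0.82],
  [[0,0,0],[0,0,0],0.82],
])

```text
clock: 10.95
tcp_pos: [546.2, 125.3, 168.8]
eef_rot: [180.0, -0.0, 173.9]
ft_force: [0.4, 0.5, 1.7]
finger_gap: 15.6
gripper_force: 1.0
```

```bash
python3 prof.py
```

```text
clk 11.0 z 168.8 yaw 173.9 j6 11.4 gap 15.3 F [-0.4  0.6  0.5] T [ 0.16 -0.09 -0.07]
z   228 225 222 219 216 213 210 207 204 201 198 195 192 189 186 183 180 177 174 171 168 165 162 159
end 110 109 116 134 159 175 146 143 144 144 143 143 142 142 143 114  93 107 111 111 112 111 111 110
end 106  88  82  65  68 126 155 166 141 138 140 140 138 139 137 136 133 116  63  59  62  62  62  61
```

Request:
carry_out([
  [[0,0,0],[0,0,-0.07],0.82],
  [[0,0,0],[0,0,-0.07],0.82],
  [[0,0,0],[0,0,-0.07],0.82],
  [[0,0,0],[0,0,-0.07],0.82],
  [[0,0,0],[0,0,0],0.82],
])

```text
clock: 11.62
tcp_pos: [546.2, 125.3, 168.8]
eef_rot: [180.0, -0.0, -173.5]
ft_force: [-0.3, 1.2, 1.2]
finger_gap: 15.5
gripper_force: 0.9
```

```bash
python3 prof.py
```

```text
clk 11.7 z 168.8 yaw -173.5 j6 -1.2 gap 15.5 F [0.5 0.8 1.5] T [ 0.12 -0.04 -0.03]
z   228 225 222 219 216 213 210 207 204 201 198 195 192 189 186 183 180 177 174 171 168 165 162 159
end 108 107 108 128 167 155 142 140 141 141 140 140 139 139 138 103 110 111 111 112 111 111 110 110
end 107 107 106 102  80  68  80  83  92 104 126 135 135 136 134 133 130  86  58  60  60  59  59  60
```

Request:
carry_out([
  [[0,0,0],[0,0,-0.07],0.82],
  [[0,0,0],[0,0,-0.07],0.82],
  [[0,0,0],[0,0,-0.07],0.82],
  [[0,0,0],[0,0,0],0.82],
  [[0,0,0],[0,0,0],0.82],
])

```text
clock: 12.3
tcp_pos: [546.2, 125.2, 168.8]
eef_rot: [-180.0, -0.0, -164.0]
ft_force: [-0.6, -0.3, 1.8]
finger_gap: 15.2
gripper_force: 1.5
```

```bash
python3 prof.py
```

```text
clk 12.3 z 168.8 yaw -164.0 j6 -10.7 gap 15.2 F [-0.3 -0.1  2.5] T [ 0.03  0.1  -0.08]
z   228 225 222 219 216 213 210 207 204 201 198 195 192 189 186 183 180 177 174 171 168 165 162 159
end 108 108 108 129 157 148 138 134 137 135 135 136 134 135 132  98 111 111 111 110 110 110 110 111
end  34  33  38  48  52  58  73  78  76  76  79 102 125 130 129 128 126  89  65  64  60  60  59  59
```

Request:
carry_out([
  [[0,0,0],[0,0,-0.07],0.82],
  [[0,0,0],[0,0,-0.07],0.82],
  [[0,0,0],[0,0,-0.07],0.82],
  [[0,0,0],[0,0,-0.07],0.82],
  [[0,0,0],[0,0,0],0.82],
])

```text
clock: 12.98
tcp_pos: [546.3, 125.1, 168.9]
eef_rot: [-180.0, -0.0, -151.4]
ft_force: [-1.2, -0.4, 2.8]
finger_gap: 15.1
gripper_force: 1.7
```

```bash
python3 prof.py
```

```text
clk 13.0 z 168.8 yaw -151.4 j6 -23.2 gap 15.2 F [-1.3  0.2  2.4] T [-0.04  0.1  -0.06]
z   228 225 222 219 216 213 210 207 204 201 198 195 192 189 186 183 180 177 174 171 168 165 162 159
end 109 109  94 136 149 143 127 124 127 126 125 125 125 125 124 115 110 111 111 111 111 112 112 113
end  37  34  33  30  29  30  31  36  54  71  73  74  74  80  91 104 118  97  60  60  68  78  71  60
```

Request:
carry_out([
  [[0,0,0],[0,0,-0.07],0.82],
  [[0,0,0],[0,0,-0.07],0.82],
  [[0,0,0],[0,0,-0.07],0.82],
  [[0,0,0],[0,0,0],0.82],
  [[0,0,0],[0,0,0],0.82],
])

```text
clock: 13.65
tcp_pos: [546.3, 125.2, 168.5]
eef_rot: [180.0, -0.0, -141.9]
ft_force: [0.5, -0.8, 0.5]
finger_gap: 15.6
gripper_force: 0.0
```

```bash
python3 prof.py
```

```text
clk 13.7 z 168.6 yaw -141.9 j6 -32.7 gap 15.3 F [-0.2 -0.  -0.7] T [-0.01 -0.02 -0.01]
z   228 225 222 219 216 213 210 207 204 201 198 195 192 189 186 183 180 177 174 171 168 165 162 159
end 110 111 111 110 108 124 134 146 138 117 115 117 116 115 115 112 114 112  99 103 101  97  87  87
end  39  40  41  42  41  41  41  39  37  41  56  66  67  66  67  68  67  69  71  70  62  60  66  80
```

The screw has dropped: the end profile shifted down by 8 mm and the forces vanished, with the tool between yaw −151.4 and −141.9. Allowing about 8.5° of slack lag, the drop is at a plate yaw of about −155°. Next comes the forward turn, starting with a half turn held loosely.

Request:
carry_out([
  [[0,0,0],[0,0,0.133],0.82],
  [[0,0,0],[0,0,0.133],0.82],
  [[0,0,0],[0,0,0.133],0.82],
  [[0,0,0],[0,0,0.133],0.82],
  [[0,0,0],[0,0,0.133],0.82],
])

```text
clock: 14.32
tcp_pos: [546.2, 125.3, 168.6]
eef_rot: [180.0, -0.0, -172.0]
ft_force: [-0.1, 0.7, -1.8]
finger_gap: 15.3
gripper_force: 2.6
```

Request:
carry_out([
  [[0,0,0],[0,0,0.133],0.82],
  [[0,0,0],[0,0,0.133],0.82],
  [[0,0,0],[0,0,0.133],0.82],
  [[0,0,0],[0,0,0.133],0.82],
  [[0,0,0],[0,0,0.133],0.82],
])

```text
clock: 14.95
tcp_pos: [546.2, 125.4, 168.2]
eef_rot: [180.0, -0.1, 158.1]
ft_force: [0.8, 1.1, -3.6]
finger_gap: 15.2
gripper_force: 2.2
```

```bash
python3 prof.py
```

```text
clk 15.0 z 168.2 yaw 157.9 j6 27.4 gap 15.2 F [-0.8  0.8 -0.8] T [ 0.09 -0.01 -0.05]
z   228 225 222 219 216 213 210 207 204 201 198 195 192 189 186 183 180 177 174 171 168 165 162 159
end 108 108 109 108 108 108 109 119 136 168 171 144 143 144 144 143 142 142 142 145 123 101 111 111
end  93  71  61  60  60  72 132 188 146 139 138 141 138 139 139 136 136 129  59  64  63  61  60  60
```

Request:
carry_out([
  [[0,0,0],[0,0,0.133],0.82],
  [[0,0,0],[0,0,0.133],0.82],
  [[0,0,0],[0,0,0.133],0.82],
  [[0,0,0],[0,0,0.133],0.82],
  [[0,0,0],[0,0,0.133],0.82],
])

```text
clock: 15.62
tcp_pos: [546.2, 125.6, 168.2]
eef_rot: [-180.0, -0.1, 128.2]
ft_force: [1.0, 1.4, -4.6]
finger_gap: 15.4
gripper_force: 2.3
```

Request:
carry_out([
  [[0,0,0],[0,0,0.133],0.82],
  [[0,0,0],[0,0,0.133],0.82],
  [[0,0,0],[0,0,0.133],0.82],
  [[0,0,0],[0,0,0.133],0.82],
  [[0,0,0],[0,0,0.133],0.82],
])

```text
clock: 16.25
tcp_pos: [546.4, 125.6, 168.3]
eef_rot: [-180.0, -0.0, 98.3]
ft_force: [1.7, 1.5, -3.4]
finger_gap: 14.9
gripper_force: 2.4
```

Request:
carry_out([
  [[0,0,0],[0,0,0.133],0.82],
  [[0,0,0],[0,0,0.133],0.82],
  [[0,0,0],[0,0,0.133],0.82],
  [[0,0,0],[0,0,0.133],0.82],
  [[0,0,0],[0,0,0.133],0.82],
])

```text
clock: 16.88
tcp_pos: [546.6, 125.4, 168.3]
eef_rot: [-180.0, -0.0, 68.4]
ft_force: [1.1, 0.0, -3.9]
finger_gap: 15.3
gripper_force: 2.4
```

Request:
carry_out([
  [[0,0,0],[0,0,0.133],0.82],
  [[0,0,0],[0,0,0.133],0.82],
  [[0,0,0],[0,0,0.133],0.82],
  [[0,0,0],[0,0,0.133],0.82],
  [[0,0,0],[0,0,0],0.82],
])

```text
clock: 17.5
tcp_pos: [546.3, 125.2, 168.7]
eef_rot: [-180.0, 0.0, 44.7]
ft_force: [-0.3, 0.6, 0.8]
finger_gap: 15.4
gripper_force: 0.0
```

```bash
python3 prof.py
```

```text
clk 17.6 z 168.8 yaw 44.7 j6 140.7 gap 15.4 F [0.4 0.2 0.5] T [-0.03  0.01 -0.02]
z   228 225 222 219 216 213 210 207 204 201 198 195 192 189 186 183 180 177 174 171 168 165 162 159
end  35  38  39  39  40  41  42  43  44  40  36  37  41  40  40  40  41  38  40  50  59  60  61  61
end  85  92  93  98  96 102 108 106 110 137 147 133 130 129 133 134 132 131 129 131 101  67  61  60
```

Request:
carry_out([
  [[0,0,0],[0,0,0],0.3],
  [[0,0,0],[0,0,0],0.3],
  [[0,0,0],[0,0,0],0.3],
  [[0,0,-0.125],[0,0,0],0.3],
  [[0,0,-0.125],[0,0,0],0.3],
])

```text
clock: 18.18
tcp_pos: [546.1, 125.2, 219.1]
eef_rot: [-180.0, 0.0, 44.6]
ft_force: [-0.2, 0.1, 0.5]
finger_gap: 59.6
gripper_force: 0.0
```

Request:
carry_out([
  [[0,0,0],[0,0,-0.209],0.3],
  [[0,0,0],[0,0,-0.209],0.3],
  [[0,0,0],[0,0,-0.209],0.3],
  [[0,0,0],[0,0,-0.209],0.3],
  [[0,0,0],[0,0,-0.209],0.3],
])

```text
clock: 18.8
tcp_pos: [546.4, 125.2, 218.8]
eef_rot: [180.0, -0.0, 91.9]
ft_force: [-0.4, 0.2, -0.6]
finger_gap: 59.6
gripper_force: 0.0
```

Request:
carry_out([
  [[0,0,0],[0,0,-0.209],0.3],
  [[0,0,0],[0,0,-0.209],0.3],
  [[0,0,0],[0,0,-0.209],0.3],
  [[0,0,0],[0,0,-0.209],0.3],
  [[0,0,0],[0,0,-0.209],0.3],
])

```text
clock: 19.42
tcp_pos: [546.4, 125.2, 218.8]
eef_rot: [180.0, 0.0, 138.9]
ft_force: [0.3, -0.1, 0.0]
finger_gap: 59.7
gripper_force: 0.0
```

Request:
carry_out([
  [[0,0,0],[0,0,-0.209],0.3],
  [[0,0,0],[0,0,-0.209],0.3],
  [[0,0,0],[0,0,-0.209],0.3],
  [[0,0,0],[0,0,-0.209],0.3],
  [[0,0,0],[0,0,-0.209],0.3],
])

```text
clock: 20.05
tcp_pos: [546.4, 125.2, 218.8]
eef_rot: [-180.0, -0.0, -174.0]
ft_force: [0.0, -0.0, -0.3]
finger_gap: 59.8
gripper_force: 0.0
```

Request:
carry_out([
  [[0,0,0],[0,0,-0.209],0.3],
  [[0,0,0],[0,0,-0.209],0.3],
  [[0,0,0],[0,0,-0.209],0.3],
  [[0,0,0],[0,0,-0.209],0.3],
  [[0,0,0],[0,0,-0.209],0.3],
])

```text
clock: 20.68
tcp_pos: [546.3, 125.2, 218.8]
eef_rot: [180.0, -0.0, -127.0]
ft_force: [-0.1, 0.6, -0.5]
finger_gap: 60.0
gripper_force: 0.0
```

```bash
python3 prof.py
python3 - <<'E'
from h import *
import glob
L=[]
for f in ("s13.00","s13.65","s17.55"):
    g=sorted(glob.glob("pics/"+f[:5]+"*.npy"))
    if g: L.append(np.load(g[0]))
L.append(read_camera("side")["image"])
m=[np.clip(cv2.resize(i[145:210,205:285],(400,300),interpolation=cv2.INTER_CUBIC)*1.5,0,255).astype(np.uint8) for i in L][-4:]
while len(m)<4:m.append(m[-1])
cv2.imwrite("pics/m1.png",np.vstack([np.hstack(m[:2]),np.hstack(m[2:])])[:,:,::-1])
E
ls pics
```

```text
clk 20.7 z 218.8 yaw -126.8 j6 -47.8 gap 60.2 F [ 0.3 -0.4 -0. ] T [ 0.01  0.07 -0.02]
z   228 225 222 219 216 213 210 207 204 201 198 195 192 189 186 183 180 177 174 171 168 165 162 159
end 109 109 109 108 109 106 104 123 129 150 144 139 139 137 136 137 137 135 136 132  67  55  64  63
end 108 108 108 108 108 108  93  87 120 129 129 106  87  82  81  80  78  77  76  76  75  70  63  62
c1.png
c2.png
d1.png
d2.png
d3.png
d4.png
d5.png
full.png
m1.png
s10.32.npy
s11.00.npy
s11.68.npy
s12.35.npy
s13.03.npy
s13.70.npy
s15.00.npy
s17.55.npy
s20.73.npy
s6.95.npy
s7.62.npy
s8.30.npy
s8.97.npy
s9.65.npy
side0.png
top0.png
```

View pics/m1.png

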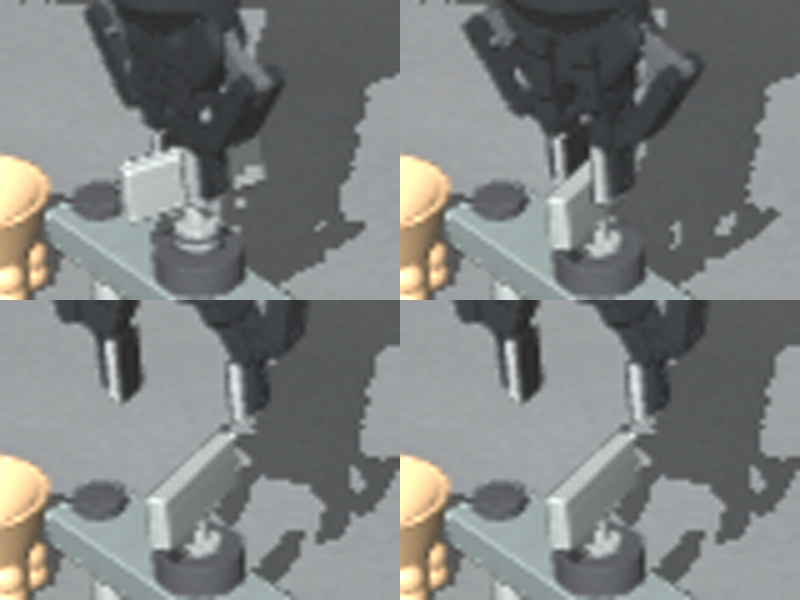

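The montage shows the plate free, gripper lifted and open, plate top edge from about image (236.3,188.5) to (252,173.6). I'll compute its angle, and check the drop angle by frame differencing.

Run:
```python
from h import *
s=read_camera("side")
a,b=onz(s,236.3,188.5,203),onz(s,252,173.6,203); d=b-a
print("now",a,b,np.linalg.norm(d),np.degrees(np.arctan2(d[1],d[0])))
def left(z,yaw):
    y=np.radians(yaw);u=np.array([np.cos(y),np.sin(y)]);n=np.array([-u[1],u[0]])
    return min(proj(s,np.array([*(np.array([545.8,125])+e*40*u+k*6*n),z]))[0] for e in(1,-1) for k in(1,-1))
bg=np.load("pics/s20.73.npy").astype(int)
for f,zt,yw in(("s11.68",199,186.5),("s12.35",199,196),("s13.03",199,208.6),("s13.70",191,218.1)):
    i=np.load(f"pics/{f}.npy").astype(int)
    m=(np.abs(i-bg).max(2)>10)
    r0=round(proj(s,np.array([511,112,zt+5.]))[1]);r1=round(proj(s,np.array([511,112,zt-8.]))[1])
    sub=m[r0:r1,215:250]; cols=215+np.where(sub.mean(0)>=.6)[0]
    print(f,"left col",cols.min(),cols[:6],{k:round(left(zt,yw-k),1) for k in(0,4,8,12,16)})
```

```text
now [523.68375905  91.90082092 203.        ] [574.87295816 152.78242661 203.        ] 79.54183815002798 49.94290741556228
s11.68 left col 228 [228 229 230 231 232 233] {0: np.float64(227.0), 4: np.float64(226.9), 8: np.float64(226.9), 12: np.float64(227.0), 16: np.float64(227.1)}
s12.35 left col 228 [228 229 230 231 232 233] {0: np.float64(227.5), 4: np.float64(227.3), 8: np.float64(227.1), 12: np.float64(227.0), 16: np.float64(226.9)}
s13.03 left col 229 [229 230 231 232 233 234] {0: np.float64(228.9), 4: np.float64(228.4), 8: np.float64(227.9), 12: np.float64(227.6), 16: np.float64(227.3)}
s13.70 left col 230 [230 232 233 234 235 236] {0: np.float64(230.6), 4: np.float64(230.0), 8: np.float64(229.4), 12: np.float64(228.8), 16: np.float64(228.4)}
```

Request:
carry_out([
  [[0,0,0.145],[0,0,0],0.3],
  [[0,0,0.145],[0,0,0],0.3],
  [[0,0,0],[0,0,0],0.6],
  [[0,0,0],[0,0,0],0.82],
  [[0,0,0],[0,0,0],0.82],
])

```text
clock: 21.45
tcp_pos: [547.5, 125.3, 162.2]
eef_rot: [-179.9, 0.1, -127.4]
ft_force: [0.2, 0.6, 0.9]
finger_gap: 15.3
gripper_force: 0.0
```

Request:
carry_out([
  [[0,0,0],[0,0,0],0.82],
  [[0,0,0],[0,0,0],0.82],
  [[0,0,0],[0,0,0.133],0.82],
  [[0,0,0],[0,0,0.133],0.82],
  [[0,0,0],[0,0,0.133],0.82],
])

```text
clock: 22.08
tcp_pos: [546.6, 125.1, 160.9]
eef_rot: [-180.0, 0.0, -145.5]
ft_force: [-0.1, -1.4, -1.3]
finger_gap: 15.7
gripper_force: 2.7
```

Request:
carry_out([
  [[0,0,0],[0,0,0.133],0.82],
  [[0,0,0],[0,0,0.133],0.82],
  [[0,0,0],[0,0,0.133],0.82],
  [[0,0,0],[0,0,0.133],0.82],
  [[0,0,0],[0,0,0.133],0.82],
])

```text
clock: 22.7
tcp_pos: [546.4, 125.2, 160.5]
eef_rot: [-180.0, -0.0, -175.4]
ft_force: [1.8, 0.6, -3.3]
finger_gap: 15.5
gripper_force: 2.2
```

Request:
carry_out([
  [[0,0,0],[0,0,0.133],0.82],
  [[0,0,0],[0,0,0.133],0.82],
  [[0,0,0],[0,0,0.133],0.82],
  [[0,0,0],[0,0,0.133],0.82],
  [[0,0,0],[0,0,0.133],0.82],
])

```text
clock: 23.32
tcp_pos: [546.2, 125.3, 160.3]
eef_rot: [-180.0, -0.0, 154.7]
ft_force: [1.2, -0.5, -4.0]
finger_gap: 15.2
gripper_force: 2.4
```

```bash
python3 prof.py
```

```text
clk 23.4 z 160.4 yaw 154.5 j6 30.8 gap 15.5 F [ 0.8  1.3 -0.3] T [ 0.13 -0.07 -0.03]
z   228 225 222 219 216 213 210 207 204 201 198 195 192 189 186 183 180 177 174 171 168 165 162 159
end  79 101 104 101 109 108 108 109 109 119 142 178 140 145 146 143 140 142 142 141 142 143 112 112
end 100  90  60  60  60  61  82 122 161 172 142 143 143 140 137 139 139 139 140 104  58  60  60  60
```

Request:
carry_out([
  [[0,0,0],[0,0,0.133],0.82],
  [[0,0,0],[0,0,0.133],0.82],
  [[0,0,0],[0,0,0.133],0.82],
  [[0,0,0],[0,0,0.133],0.82],
  [[0,0,0],[0,0,0.133],0.82],
])

```text
clock: 24.0
tcp_pos: [546.2, 125.5, 160.4]
eef_rot: [-180.0, -0.0, 124.8]
ft_force: [1.4, 0.4, -3.2]
finger_gap: 15.2
gripper_force: 2.2
```

Request:
carry_out([
  [[0,0,0],[0,0,0.133],0.82],
  [[0,0,0],[0,0,0.133],0.82],
  [[0,0,0],[0,0,0.133],0.82],
  [[0,0,0],[0,0,0.133],0.82],
  [[0,0,0],[0,0,0.133],0.82],
])

```text
clock: 24.62
tcp_pos: [546.4, 125.5, 160.4]
eef_rot: [-180.0, -0.0, 94.9]
ft_force: [1.2, -0.5, -3.7]
finger_gap: 15.4
gripper_force: 2.4
```

Request:
carry_out([
  [[0,0,0],[0,0,0.133],0.82],
  [[0,0,0],[0,0,0.133],0.82],
  [[0,0,0],[0,0,0.133],0.82],
  [[0,0,0],[0,0,0.133],0.82],
  [[0,0,0],[0,0,0.133],0.82],
])

```text
clock: 25.25
tcp_pos: [546.4, 125.4, 160.4]
eef_rot: [-180.0, -0.0, 65.0]
ft_force: [1.5, 1.0, -4.0]
finger_gap: 15.4
gripper_force: 2.4
```

Request:
carry_out([
  [[0,0,0],[0,0,0.133],0.82],
  [[0,0,0],[0,0,0.133],0.82],
  [[0,0,0],[0,0,0.133],0.82],
  [[0,0,0],[0,0,0.133],0.82],
  [[0,0,0],[0,0,0],0.82],
])

```text
clock: 25.88
tcp_pos: [546.4, 125.2, 160.8]
eef_rot: [180.0, 0.0, 41.3]
ft_force: [-0.3, -1.1, 0.5]
finger_gap: 15.2
gripper_force: 0.1
```

```bash
python3 prof.py
```

```text
clk 25.9 z 161.0 yaw 41.3 j6 144.1 gap 15.4 F [ 0.3 -0.7  0.7] T [-0.05 -0.07  0.02]
z   228 225 222 219 216 213 210 207 204 201 198 195 192 189 186 183 180 177 174 171 168 165 162 159
end  35  36  36  36  39  40  41  41  41  41  41  41  41  44  47  50  51  51  50  51  52  54  59  61
end 106 109 109 110 111 109 109 108 106 105 123 156 138 136 134 129 129 129 129 129 131 119  80  75
```

Request:
carry_out([
  [[0,0,0],[0,0,0.106],0.82],
  [[0,0,0],[0,0,0.106],0.82],
  [[0,0,0],[0,0,0.106],0.82],
  [[0,0,0],[0,0,0],0.83],
  [[0,0,0],[0,0,0],0.84],
])

```text
clock: 26.55
tcp_pos: [546.5, 125.2, 161.0]
eef_rot: [180.0, -0.0, 26.9]
ft_force: [0.6, 0.2, -0.5]
finger_gap: 13.4
gripper_force: 0.0
```

Request:
carry_out([
  [[0,0,0],[0,0,0],0.845],
  [[0,0,0],[0,0,0],0.85],
  [[0,0,0],[0,0,0],0.86],
  [[0,0,0],[0,0,0],0.9],
  [[0,0,0],[0,0,0],0.95],
], force=30)

```text
clock: 27.18
tcp_pos: [546.6, 125.2, 160.9]
eef_rot: [180.0, -0.0, 26.8]
ft_force: [0.2, 0.3, 1.4]
finger_gap: 11.6
gripper_force: 31.1
```

Request:
carry_out([
  [[0,0,0],[0,0,0],1],
  [[0,0,0],[0,0,0],1],
  [[0,0,0],[0,0,0],1],
  [[0,0,0],[0,0,0],1],
  [[0,0,0],[0,0,0],1],
])

```text
clock: 27.8
tcp_pos: [546.5, 125.2, 160.9]
eef_rot: [180.0, -0.0, 26.8]
ft_force: [0.1, -1.1, 1.5]
finger_gap: 11.3
gripper_force: 31.2
```

```bash
python3 prof.py
```

```text
clk 27.9 z 160.9 yaw 26.8 j6 158.5 gap 11.4 F [ 1.2 -0.   2.1] T [-0.08 -0.04 -0.01]
z   228 225 222 219 216 213 210 207 204 201 198 195 192 189 186 183 180 177 174 171 168 165 162 159
end  42  39  35  31  29  29  30  30  31  34  54  74  74  70  70  71  74  94 110 110 108  97  75  61
end 110 111 110 110 108 109 110 108 111 144 140 169 147 133 132 133 130 129 126 125 125 125  95 112
```

```bash
python3 -c "
from plant import env
print(env.sign_off())"
```

```text
the job is handed in; nothing more can be done
None
```

The job is handed in, with no verdict shown: the screw dropped into its thread, was turned about one full turn forward (drop angle known to about 5°, one regrip midway), and is still gripped at about 16 mm sunk.

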